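Count to the third gap and push the scrubber home

ROBOT

A 6-joint arm with a two-finger parallel gripper is mounted at the origin on the work surface. World frame = base frame: x ahead of the robot, y to its left, z up, the work surface at z = 0. Lengths are in mm, angles in rad, forces in N, time in s.
With the tool pointing down it reaches from about 350 to 1000 mm from the base axis. Payload 7.1 kg.
Tool frame: the origin (TCP) lies on the centre line of the jaws, within the pads' length; the fingertips stand 14 mm ahead of it and the grasp point (between the pads) lies 5 mm behind it (nose_length is the distance from the TCP to the fingertips, in mm); z points along the fingers, y is the line along which they close (so a half turn about z gives the same grasp; the last joint's range is limited). The gripper opens to 85 mm and grips with 20 to 120 N. Pads are 22 mm wide; open, the fingers measure 114 mm over their backs; the gripper's body (76 mm by 85 mm) begins 54 mm behind the grasp point. The pads swing forward as they close: fully open they stand 13 mm farther back than shut.
Start: joints at [1.33, 0.423, 1.63, -0, 1.089, -0.019], TCP at [137.46, 609.68, 245.319] pointing down, gripper open.
Joint ranges: [-3, 3], [-0.9, 2.11], [0.09, 2.58], [-1.31, 4.45], [0.11, 2.69], [-2.54, 2.54]. Speed limits (rad/s): [2.39, 2.39, 3.01, 3.14, 3.14, 3.14].

INTERFACE

Orientations are given as a unit quaternion [x, y, z, w].
In Python, from bench import * gives the robot as it stands. The module is installed in compiled form; this text tells all that it offers.
- The arm moves only by the tool drive_tool, never from a script. Its argument "targets" is text: rows parted by semicolons, each of 7 numbers parted by spaces: the closure, from -1 (fully open) to 1 (shut), then the shift along the tool's x, y, z each as a share of 15 cm, from -1 to 1, then the turn, a rotation vector about the tool's x, y, z each as a share of 180 degrees, from -1 to 1. In form: gripper tx ty tz rx ry rz; .... A call has 1 to 20 rows; each row is the pose to reach, as a shift and turn from the pose commanded when the call began, along the tool's axes at that moment, turning the shorter way round; what a row does not reach only later rows make up. A row lasts 1/12 s, in which the tool goes at most 41.7 mm and 7.16 degrees, less where a joint would pass 70% of its speed; a pose out of reach is approached as far as the arm can. A call with a number of a shift or a turn outside -1 to 1 is refused whole. A call with a gripper value outside its range is refused whole. The fingers move at their own pace and stop on an object; "grip_force" is the grip in N (left out, the last holds). Time passes only in rows, so rows that repeat a pose let the fingers close. It gives the time, the measured TCP pose, the force, the opening and the grip force at its end, in the units of the state.
- read_state(): the state, without advancing time (a new reading comes with each control period).
- camera(name): name is "side" or "top"; returns a dict with "color" (384x512x3 uint8, red, green, blue), "depth" (384x512 float32, mm along the optical axis (not along the pixel's ray), 0 where there is no reading), "K" (3x3 intrinsics, pixels), "T" (4x4, takes a point from camera to world coordinates). Camera axes: x right, y down, z forward; pixel columns grow to the right and rows downward; lengths in mm; the calibration is good to about 2 mm. A picture is of the moment at which its call begins.
- job_done(): hands the job in; it is judged then, once.
The state is a dict: "clock": time; "joint_pos": joint angles; "dq": joint speeds; "joint_efforts": joint torques, N m; "eef_pos": TCP position; "eef_rot": TCP orientation; "contact_force": force on the tool from outside, world axes, zero at the start; "moment": the same for the moment, N m; "opening": finger opening in mm; "gripper_force": force on a finger pad.
Only numpy, scipy, OpenCV 4.12 (cv2) and the standard library are available. Lean on these libraries where they do the work, as an engineer would, in place of code of your own. Each camera call takes 0.05 s, during which the arm holds its last target. There are 200 camera calls.

TASK

Starting at the end of the rack where the soap pump stands, run a fingertip along the back rail and count the gaps by flicking their tabs well over: first, second, third, and stop there, leaving the tabs beyond alone. Then, with a fingertip, push the grey scrubber along the tray and fully home into that third gap, without lifting or tipping it. Leave the pump and the lantern where they stand.

Things in the scene. Friction and masses are not known exactly. Their poses are not given: they have to be found in the camera images.
- rack: White divider rack fixed to the shelf, 100 mm deep (x -66 to +34), 311 mm long (y). Origin on the shelf surface at mid-length; x away from the robot, y along the rack to the robot's left, z up (yaw within 0.25 rad of the world's). Front to back: low lip, flat tray, seven dividers making six gaps, back rail with one sprung steel tab behind each gap.
- tray_mid (a point): Middle of the rack's tray floor: rack x -37, y 0, 4 mm above the shelf. The floor runs from x -61 to -13 and is open at both ends (y = +-155.5 mm). The lip in front of it is 5 mm thick and 12 mm high. Axes as the rack's.
- gaps_mid (a point): Point on the rack floor at the dividers' front ends: rack x -13, y 0, z 4 mm. Dividers 24 mm high, x -13 to +24, 5 mm thick, the front 13 mm tapering to 2 mm, at y 0, +-51, +-102, +-153 mm. The six gaps between them are 46 mm wide, 37 mm deep, open to front and above, centred at y +127.5, +76.5, +25.5, -25.5, -76.5, -127.5 mm.
- rail_mid (a point): Middle of the back rail's top: rack x +29, y 0, 44 mm above the shelf. The rail is 10 mm thick. Each tab, behind the middle of its gap, is 16 mm wide (x), 4 mm thick (y), hinged at 47 mm and reaching 77 mm above the shelf. A fingertip 10 to 20 mm above the hinge, moving along the rail, bends a tab with a few newtons and passes over it.
- scrubber: Grey silicone scrubber, a round upright puck 40 mm across and 34 mm high, about 60 g, origin at the centre of its underside. It stands on the rack's tray floor (origin 4 mm above the shelf), between the lip and the dividers (4 mm play each side), and slides there. Fully home in a gap it touches the back rail: its origin is then at rack x = +4 mm and it stands 3 mm proud of the dividers' front ends.
- pump: Stainless soap pump, 60 mm across and 148 mm high with a spout, loose, origin at the centre of its underside. It stands about 270 mm from the middle of the rack, off one of its two ends: the gaps are counted from that end.
- lantern: Small white battery lantern with a clear middle and a toggle switch, 68 mm across and 114 mm high, loose, origin at the centre of its underside. It stands off the other end of the rack. Not to be disturbed.
- tab_a (a joint): Bend (rad) of the sprung tab behind the gap centred at rack y = +127.5 mm (tab_a leftmost, +y; tab_f rightmost). 0 = upright, positive = leaning to the rack's -y, at most 1.45 either way; light spring (0.02 N m/rad), back upright when let go.
- tab_b (a joint): Bend (rad) of the sprung tab behind the gap centred at rack y = +76.5 mm (tab_a leftmost, +y; tab_f rightmost). 0 = upright, positive = leaning to the rack's -y, at most 1.45 either way; light spring (0.02 N m/rad), back upright when let go.
- tab_c (a joint): Bend (rad) of the sprung tab behind the gap centred at rack y = +25.5 mm (tab_a leftmost, +y; tab_f rightmost). 0 = upright, positive = leaning to the rack's -y, at most 1.45 either way; light spring (0.02 N m/rad), back upright when let go.
- tab_d (a joint): Bend (rad) of the sprung tab behind the gap centred at rack y = -25.5 mm (tab_a leftmost, +y; tab_f rightmost). 0 = upright, positive = leaning to the rack's -y, at most 1.45 either way; light spring (0.02 N m/rad), back upright when let go.
- tab_e (a joint): Bend (rad) of the sprung tab behind the gap centred at rack y = -76.5 mm (tab_a leftmost, +y; tab_f rightmost). 0 = upright, positive = leaning to the rack's -y, at most 1.45 either way; light spring (0.02 N m/rad), back upright when let go.
- tab_f (a joint): Bend (rad) of the sprung tab behind the gap centred at rack y = -127.5 mm (tab_a leftmost, +y; tab_f rightmost). 0 = upright, positive = leaning to the rack's -y, at most 1.45 either way; light spring (0.02 N m/rad), back upright when let go.
Things that resemble listed ones, but are neither listed nor needed, are in the scene too. Several things have the shape of the scrubber; the one meant has the colours described above.

How it is judged:
By the outcome, as a careful person would: the job done as asked, in the order asked, and still so for the second after the job is handed in, with the robot touching nothing.
It also fails if it takes over 64 s, if anything falls off the work surface, if the arm or the gripper's body presses on something with over 40 N, if the wrist force passes 120 N, or if a joint passes its speed limit or range.

## Working session

There is one attempt and no reset: what is moved stays moved. The work goes in short steps, Python scripts to look and compute and a tool call to move; the robot and the scene stay as the last step left them, time stands still between calls to the robot, and variables do not carry over. Pictures are saved under pics/ and viewed, at most 10 in all, crops included, and the job is handed in when it is done.

Besides the shell and the picture viewer there is one more tool, called after "Request:" as name(argument=value, ...) on one line, values as JSON. drive_tool: Moves the arm, as the interface text tells. Its arguments: {"type":"object","properties":{"targets":{"type":"string"},"grip_force":{"type":"number"}},"required":["targets"]}

```bash
mkdir -p pics; python3 - <<'E'
from bench import *
import cv2,numpy as np
s=read_state();print(s)
for n in("top","side"):
    c=camera(n);np.savez(f"pics/{n}0.npz",**c);cv2.imwrite(f"pics/{n}0.png",cv2.resize(c["color"][:,:,::-1],(800,600)))
    print(c["K"],c["T"])
E
```

```text
{'clock': 0.0, 'joint_pos': array([ 1.32998796e+00,  4.23861118e-01,  1.63070863e+00,  4.02229603e-05,
        1.08860526e+00, -1.90060547e-02]), 'dq': array([-1.79597700e-04,  1.68431768e-04,  2.02373124e-03,  7.78493889e-05,
        2.05265205e-03, -1.04030956e-03]), 'joint_efforts': array([ 2.32876358e-03, -5.57384491e+01, -2.81747764e+01,  1.65086003e-04,
        7.36039539e-03, -1.40979154e-06]), 'eef_pos': array([137.33281166, 609.17330995, 244.52569898]), 'eef_rot': array([ 1.10683215e-01,  9.93855422e-01, -7.82203694e-04, -1.20151752e-04]), 'contact_force': array([0.15118295, 0.61697907, 0.93172615]), 'moment': array([-0.02051371,  0.06150714, -0.01020176]), 'gripper_force': 0.0, 'opening': 85.50561437752204}
[[473.2517822    0.         250.75443769]
 [  0.         473.2517822  197.26396155]
 [  0.           0.           1.        ]] [[-2.26487529e-03 -9.97854558e-01  6.54305060e-02  4.63099423e+02]
 [-9.99982010e-01  1.89657003e-03 -5.69051841e-03  4.16431952e+01]
 [ 5.55421620e-03 -6.54422172e-02 -9.97840903e-01  1.03375933e+03]
 [ 0.00000000e+00  0.00000000e+00  0.00000000e+00  1.00000000e+00]]
[[456.82533968   0.         255.57564316]
 [  0.         456.82533968 196.53904566]
 [  0.           0.           1.        ]] [[ 9.73352993e-01 -1.79401891e-01  1.42824762e-01  3.70104533e+02]
 [-2.29306323e-01 -7.57135900e-01  6.11689332e-01 -7.23207290e+02]
 [-1.60046842e-03 -6.28140263e-01 -7.78098482e-01  9.93787915e+02]
 [ 0.00000000e+00  0.00000000e+00  0.00000000e+00  1.00000000e+00]]
```

View pics/top0.png

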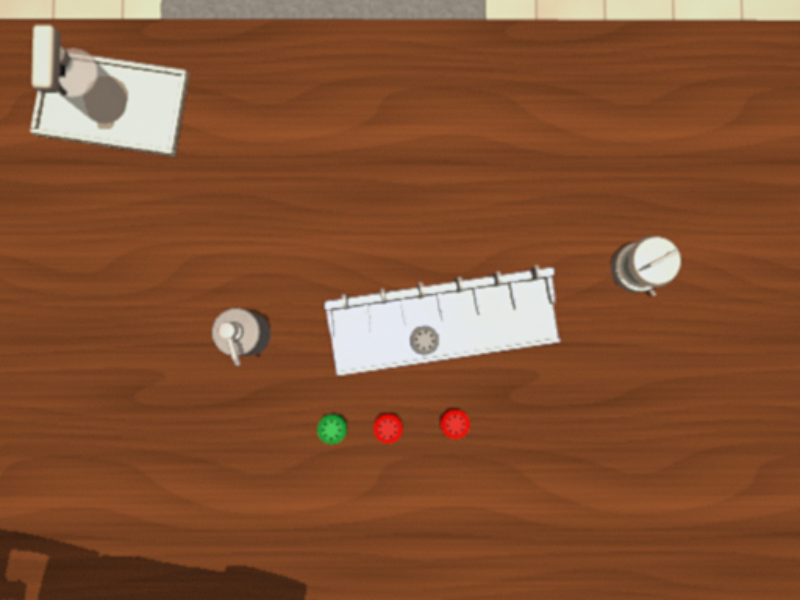

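View pics/side0.png

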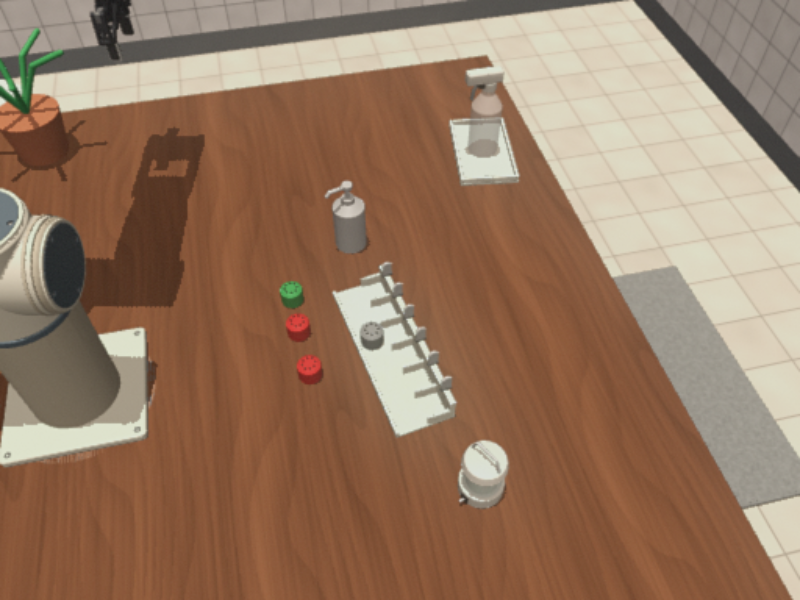

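The top view shows the pump at (240,330), off the rack's left (+y) end, with the lantern at the right (650,262). The grey scrubber is on the tray at (424,340). The tabs counted from the pump are at x≈344, 384 and 421, so the third is tab_c.

```bash
cat > h.py <<'E'
import numpy as np,cv2
def pts(c):
    d=c["depth"].astype(float);v,u=np.mgrid[:384,:512];K=c["K"]
    P=np.stack([(u-K[0,2])/K[0,0]*d,(v-K[1,2])/K[1,1]*d,d],-1)
    return P@c["T"][:3,:3].T+c["T"][:3,3]
def plane(c,uv,z):
    K=c["K"];r=c["T"][:3,:3]@np.linalg.solve(K,[uv[0],uv[1],1]);o=c["T"][:3,3]
    return o+r*(z-o[2])/r[2]
E
python3 - <<'E'
from h import *
for n in("top","side"):
    c=dict(np.load(f"pics/{n}0.npz"));P=pts(c);ok=c["depth"]>0
    tb=ok&(abs(P[...,2])<15)&(P[...,0]>300)
    print(n,"table z",np.median(P[tb][:,2]))
    roi=ok&(P[...,0]>420)&(P[...,0]<650)&(abs(P[...,1]-20)<185)
    rail=roi&(P[...,2]>36)&(P[...,2]<50)
    R=P[rail];
    # main line, drop others
    from cv2 import fitLine
    for _ in range(3):
        l=fitLine(R[:,:2].astype(np.float32),cv2.DIST_HUBER,0,.01,.01).ravel();d=l[:2]*np.sign(l[1]);nn=np.array([d[1],-d[0]])
        e=(R[:,:2]-l[2:])@nn;R=R[abs(e)<9]
    t=(R[:,:2]-l[2:])@d;e=(R[:,:2]-l[2:])@nn
    yaw=np.arctan2(-d[0],d[1]);m=l[2:]+d*(t.min()+t.max())/2
    print("yaw",yaw,"len",np.ptp(t),"e",np.percentile(e,[2,98]),"railmid",m,len(R))
    o=m+nn*((e.min()+e.max())/2-29);print("origin",o)
    ro=lambda p:np.array([(p-o)@nn,(p-o)@d])
    tabs=roi&(P[...,2]>58)&(P[...,2]<90);k,lab,st,ce=cv2.connectedComponentsWithStats(tabs.astype(np.uint8))
    for i in range(1,k):
        Q=P[lab==i];print("tall",len(Q),Q.mean(0).round(1),ro(Q[:,:2].mean(0)).round(1),Q[:,2].max().round(1))
    hsv=cv2.cvtColor(c["color"],cv2.COLOR_RGB2HSV)
    sc=roi&(P[...,2]>34)&(P[...,2]<46)&~rail
    xy=(P[...,:2]-o);rx=xy@nn;ry=xy@d
    sc=roi&(P[...,2]>30)&(P[...,2]<46)&(rx<-8)&(rx>-70)
    Q=P[sc];print("scrub",len(Q),np.median(Q[:,2]),ro((Q[:,:2].max(0)+Q[:,:2].min(0))/2),ro(Q[:,:2].mean(0)))
E
```

```text
top table z 0.7755673488172761
yaw 0.14711651 len 293.9048448359834 e [-4.75659754  5.2865289 ] railmid [553.28135872 -19.23096758] 612
origin [524.31613577 -23.52324078]
tall 27 [ 573.6 -152.1   72. ] [  29.9 -134.4] 79.2
tall 28 [ 565.7 -101.9   72.5] [ 29.4 -83.6] 79.2
tall 23 [557.8 -51.8  72.9] [ 29.  -32.9] 77.7
tall 19 [550.4  -1.3  74.3] [29.1 18.1] 78.7
tall 17 [543.3  48.5  75.1] [29.3 68.5] 79.8
tall 19 [535.7  98.8  74.3] [ 29.2 119.3] 78.8
scrub 275 37.69281804982404 [-35.65250586  22.23652024] [-35.89521156  22.42072259]
side table z 2.0998461895048877
yaw 0.15229316 len 291.27914866068676 e [-3.77952758  6.85736332] railmid [553.31897226 -20.61266871] 293
origin [525.51775162 -24.8796438 ]
tall 13 [501.7 204.2  75.7] [ 11.2 230. ] 87.8
tall 1 [486.9 204.3  87.5] [ -3.4 232.4] 87.5
tall 3 [490.7 204.8  70.3] [  0.5 232.3] 74.1
tall 1 [497.4 204.7  68.9] [  7.1 231.2] 68.9
tall 1 [508.6 204.8  58.2] [ 18.1 229.5] 58.2
tall 32 [538.6  96.5  70.3] [ 31.3 118. ] 79.9
tall 38 [545.5  47.1  69.2] [30.7 68.1] 79.1
tall 34 [553.6  -3.8  70.1] [31.  16.6] 78.3
tall 40 [560.9 -54.1  70.3] [ 30.5 -34.3] 83.1
tall 40 [ 568.4 -104.8   69. ] [ 30.2 -85.5] 79.6
tall 37 [ 575.5 -155.    70.5] [  29.6 -136.2] 79.6
scrub 160 38.4934068673154 [-35.50885601  21.31256574] [-36.02198437  18.53053639]
```

```bash
python3 - <<'E'
from h import *
yaw=.15;nn=np.array([np.cos(yaw),np.sin(yaw)]);d=np.array([-nn[1],nn[0]]);o=np.array([525.7,-30.9])
for n in("top","side"):
    c=dict(np.load(f"pics/{n}0.npz"));P=pts(c);xy=P[...,:2]-o;rx=xy@nn;ry=xy@d;z=P[...,2];ok=c["depth"]>0
    m=ok&(z>36)&(z<50)&(abs(rx-29)<9)&(abs(ry)<180)
    print(n,"rail y",np.percentile(ry[m],[0,1,99,100]),"x",np.percentile(rx[m],[2,50,98]))
    A=np.polyfit(ry[m],rx[m],1);print(A)
    dv=ok&(z>18)&(z<34)&(rx>-4)&(rx<20)&(abs(ry)<165)
    print("dividers",sorted(set((ry[dv]/3).round()*3)))
    for nm,lo,hi in(("pump",180,360),("lant",-360,-180)):
        q=ok&(z>40)&(ry>lo)&(ry<hi)&(abs(rx)<120)
        print(nm,"rx",rx[q].min(),rx[q].max(),"ry",ry[q].min(),ry[q].max(),"z",z[q].max())
    hsv=cv2.cvtColor(c["color"],cv2.COLOR_RGB2HSV)
    b=(ok&(rx<-8)&(rx>-70)&(abs(ry)<60)&(hsv[...,2]<200)&(z>33)).astype(np.uint8)
    cs,_=cv2.findContours(b,cv2.RETR_EXTERNAL,cv2.CHAIN_APPROX_NONE);k=max(cs,key=cv2.contourArea)
    (u,v),(w,h),_=cv2.fitEllipse(k);p=plane(c,(u,v),38)[:2]-o;print("scrub",u,v,w,h,p@nn,p@d)
E
```

```text
top rail y [-155.09163123 -152.40026737  151.60203874  154.3765908 ] x [24.27616242 29.01427314 34.36014292]
[1.81711891e-03 2.90947729e+01]
dividers [np.float64(-156.0), np.float64(-153.0), np.float64(-150.0), np.float64(-105.0), np.float64(-102.0), np.float64(-99.0), np.float64(-54.0), np.float64(-51.0), np.float64(-48.0), np.float64(-3.0), np.float64(0.0), np.float64(3.0), np.float64(48.0), np.float64(51.0), np.float64(54.0), np.float64(99.0), np.float64(102.0), np.float64(105.0), np.float64(150.0), np.float64(153.0), np.float64(156.0)]
pump rx -32.35824377092532 38.645140564051395 ry 237.9938113922234 296.45986174718644 z 152.67996386727737
lant rx -13.417166542405413 51.6785209048603 ry -308.9964825771376 -245.6973825873617 z 117.18660740389191
scrub 271.2801513671875 217.46249389648438 17.103713989257812 17.6882266998291 -35.95857870852076 29.494394957226547
side rail y [-157.42114475 -156.93391942  146.33367668  151.69211269] x [25.20951164 29.09898741 36.84904036]
[-2.16030114e-03  2.98973037e+01]
dividers [np.float64(-159.0), np.float64(-156.0), np.float64(-153.0), np.float64(-108.0), np.float64(-105.0), np.float64(-102.0), np.float64(-99.0), np.float64(-57.0), np.float64(-54.0), np.float64(-51.0), np.float64(-48.0), np.float64(-6.0), np.float64(-3.0), np.float64(0.0), np.float64(3.0), np.float64(45.0), np.float64(48.0), np.float64(51.0), np.float64(96.0), np.float64(99.0), np.float64(102.0), np.float64(105.0), np.float64(147.0), np.float64(150.0), np.float64(153.0), np.float64(156.0)]
pump rx -30.75388269445385 41.098674264349356 ry 234.7122860478011 295.7821234950314 z 153.28195622813973
lant rx -11.001673420467581 51.980575209100344 ry -313.3642774439733 -249.680017786903 z 119.64106860443496
scrub 237.42478942871094 211.79901123046875 12.015042304992676 13.841743469238281 -34.754529023441435 25.522706736061096
```

Request:
drive_tool(targets="1 0 0 0 0 0 -0.04; 1 -0.2 -0.2 0 0 0 -0.08; 1 -0.4 -0.4 0 0 0 -0.118; 1 -0.7 -0.7 0 0 0 -0.118; 1 -1 -1 0 0 0 -0.118; 1 -1 -1 0 0 0 -0.118; 1 -1 -1 0 0 0 -0.118; 1 -1 -1 0 0 0 -0.118")

```text
clock: 0.77
eef_pos: [251.7, 428.4, 245.2]
eef_rot: [-0.073, 0.997, -0.0, -0.0]
contact_force: [-0.7, 0.1, -0.2]
opening: 0.0
gripper_force: 0.0
```

Request:
drive_tool(targets="1 -0.125 -0.187 0 0 0 0; 1 -0.25 -0.37 0 0 0 0; 1 -0.38 -0.56 0 0 0 0; 1 -0.513 -0.745 0 0 0 0")

```text
clock: 1.1
eef_pos: [343.9, 331.5, 245.3]
eef_rot: [-0.075, 0.997, 0.0, 0.0]
contact_force: [-0.1, 0.5, 0.3]
opening: 0.1
gripper_force: 0.0
```

Request:
drive_tool(targets="1 -0.125 -0.187 0 0 0 0; 1 -0.25 -0.37 0 0 0 0; 1 -0.38 -0.56 0 0 0 0; 1 -0.513 -0.745 0 0 0 0")

```text
clock: 1.43
eef_pos: [437.1, 232.2, 245.3]
eef_rot: [-0.075, 0.997, 0.0, 0.0]
contact_force: [0.7, -0.0, -0.1]
opening: 0.3
gripper_force: 0.0
```

Request:
drive_tool(targets="1 -0.125 -0.187 0 0 0 0; 1 -0.25 -0.37 0 0 0 0; 1 -0.38 -0.56 0 0 0 0; 1 -0.513 -0.745 0 0 0 0; 1 -0.513 -0.745 0 0 0 0; 1 -0.513 -0.745 0 0 0 0; 1 -0.513 -0.745 0 0 0 0; 1 -0.513 -0.745 0 0 0 0; 1 -0.513 -0.745 0 0 0 0")

```text
clock: 2.18
eef_pos: [528.1, 134.3, 245.2]
eef_rot: [-0.075, 0.997, 0.0, -0.0]
contact_force: [0.4, -0.3, -0.4]
opening: -0.1
gripper_force: 0.0
```

Request:
drive_tool(targets="1 -0.013 0 0.2 0 0 0; 1 -0.013 0 0.4 0 0 0; 1 -0.013 0 0.6 0 0 0; 1 -0.013 0 0.8 0 0 0; 1 -0.013 0 0.96 0 0 0; 1 -0.013 0 0.96 0 0 0; 1 -0.013 0 0.96 0 0 0; 1 -0.013 0 0.96 0 0 0")

```text
clock: 2.85
eef_pos: [531.4, 134.1, 102.6]
eef_rot: [-0.075, 0.997, 0.0, 0.001]
contact_force: [0.1, -0.3, 1.1]
opening: -0.1
gripper_force: 0.0
```

```bash
python3 - <<'E'
from bench import *
import cv2,numpy as np
a=camera("top");b=camera("side")
A=cv2.resize(a["color"][150:270,120:280],(400,300),interpolation=2);B=cv2.resize(b["color"][90:210,180:340],(400,300),interpolation=2)
cv2.imwrite("pics/c1.png",np.vstack([np.hstack([A,B])])[:,:,::-1])
from h import *
o=np.array([525.7,-30.9]);nn=np.array([np.cos(.15),np.sin(.15)]);d=np.array([-nn[1],nn[0]])
P=pts(b);xy=P[...,:2]-o;rx=xy@nn;ry=xy@d;z=P[...,2]
for lo in range(80,180,8):
    m=(z>lo)&(z<lo+8)&(abs(rx-29)<70)&(abs(ry-160)<70)
    if m.sum():print(lo,m.sum(),np.percentile(rx[m],[2,98]).round(),np.percentile(ry[m],[2,98]).round())
E
```

```text
88 3 [26. 35.] [155. 156.]
96 18 [21. 44.] [149. 169.]
104 15 [21. 39.] [148. 166.]
112 17 [21. 38.] [146. 162.]
120 9 [21. 37.] [146. 169.]
128 5 [19. 22.] [150. 172.]
136 22 [19. 42.] [130. 185.]
144 15 [19. 34.] [123. 195.]
152 30 [16. 37.] [115. 201.]
160 24 [14. 49.] [113. 201.]
168 28 [15. 43.] [104. 175.]
176 56 [16. 43.] [ 99. 170.]
```

View pics/c1.png

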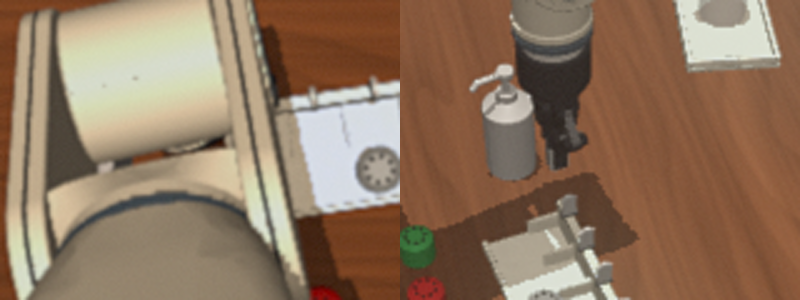

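Request:
drive_tool(targets="1 0.009 -0.035 0.1 0 0 0; 1 0.009 -0.035 0.2 0 0 0; 1 0.009 -0.035 0.2 0 0 0; 1 0.009 -0.035 0.2 0 0 0; 1 0.009 -0.035 0.2 0 0 0")

```text
clock: 3.37
eef_pos: [531.0, 128.2, 72.7]
eef_rot: [-0.074, 0.997, 0.0, 0.001]
contact_force: [0.2, 0.1, -0.6]
opening: -0.1
gripper_force: 0.0
```

Request:
drive_tool(targets="1 0 -0.05 0 0 0 0; 1 0 -0.1 0 0 0 0; 1 0 -0.15 0 0 0 0; 1 0 -0.2 0 0 0 0; 1 0 -0.25 0 0 0 0; 1 0 -0.3 0 0 0 0; 1 0 -0.35 0 0 0 0; 1 0 -0.4 0 0 0 0; 1 0 -0.45 0 0 0 0; 1 0 -0.5 0 0 0 0")

```text
clock: 4.2
eef_pos: [541.3, 52.9, 71.2]
eef_rot: [-0.074, 0.997, -0.0, -0.0]
contact_force: [-0.7, 1.5, -0.4]
opening: -0.1
gripper_force: 0.5
```

Request:
drive_tool(targets="1 -0.003 -0.05 0 0 0 0; 1 -0.006 -0.1 0 0 0 0; 1 -0.006 -0.15 0 0 0 0; 1 -0.006 -0.2 0 0 0 0; 1 -0.006 -0.25 0 0 0 0; 1 -0.006 -0.3 0 0 0 0; 1 -0.006 -0.35 0 0 0 0; 1 -0.006 -0.4 0 0 0 0; 1 -0.006 -0.45 0 0 0 0; 1 -0.006 -0.49 0 0 0 0; 1 -0.006 -0.49 0 0 0 0; 1 -0.006 -0.49 0 0 0 0")

```text
clock: 5.2
eef_pos: [553.3, -19.3, 71.4]
eef_rot: [-0.074, 0.997, -0.0, 0.0]
contact_force: [-0.1, -0.0, -0.3]
opening: -0.1
gripper_force: 0.5
```

```bash
python3 - <<'E'
from bench import *
import cv2,numpy as np
b=camera("side")
cv2.imwrite("pics/c2.png",cv2.resize(b["color"][130:280,190:310],(480,600),interpolation=2)[:,:,::-1])
E
```

```text
(no output)
```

View pics/c2.png

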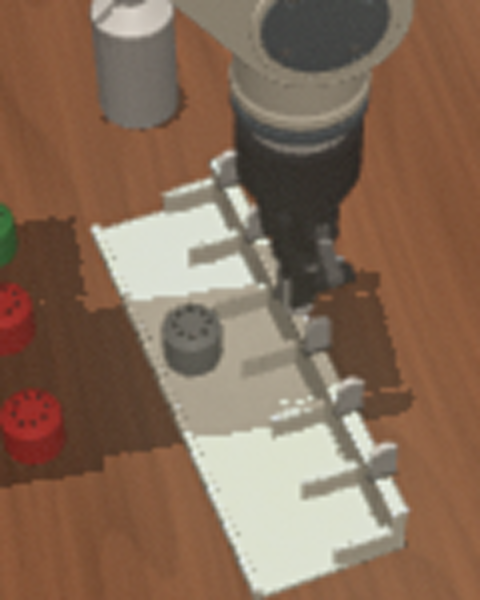

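```bash
python3 - <<'E'
from bench import *
import cv2,numpy as np
b=camera("side")
cv2.imwrite("pics/c3.png",cv2.resize(b["color"][180:225,240:290],(600,540),interpolation=cv2.INTER_NEAREST)[:,:,::-1])
from h import *
T=np.linalg.inv(b["T"])
for ry in(25.5,-25.5):
  for t in(0,1.2):
    p=np.array([525.7-.1494*0+.9888*29,-30.9+.1494*29,47.])+np.array([-.1494,.9888,0])*(ry-30*np.sin(t))+[0,0,30*np.cos(t)]
    for q in(p,):
        x=b["K"]@(T[:3,:3]@q+T[:3,3]);print(ry,t,((x[:2]/x[2]-[240,180])*12).round())
E
```

```text
25.5 0 [241. 184.]
25.5 1.2 [289. 334.]
-25.5 0 [333. 359.]
-25.5 1.2 [382. 513.]
```

View pics/c3.png

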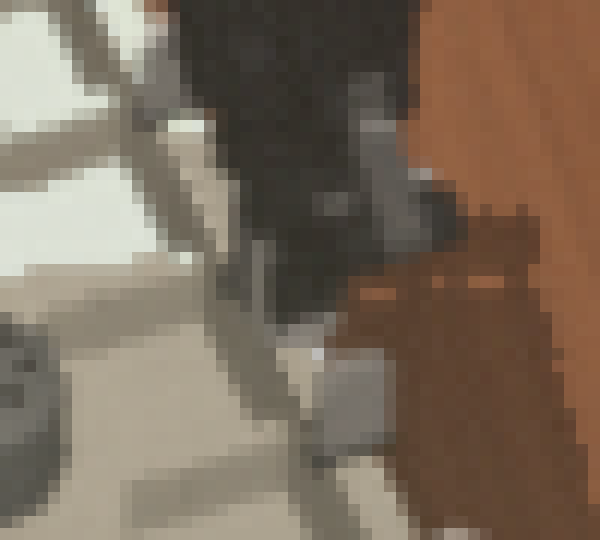

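The light patch under the fingertip at (305,335) is tab_c's tip. It lies about where a 1.2 rad bend puts it, and tab_d at (355,400) is still upright. I'll lift now and come down on the tray, on the pump side of the scrubber, to centre it on the gap.

Request:
drive_tool(targets="1 0 0 -0.1 0 0 0; 1 0 0 -0.2 0 0 0; 1 0 0 -0.3 0 0 0; 1 0 0 -0.3 0 0 0; 1 0.2 0.2 -0.3 0 0 0; 1 0.44 0.473 -0.3 0 0 0; 1 0.44 0.473 -0.3 0 0 0; 1 0.44 0.473 -0.3 0 0 0; 1 0.44 0.473 -0.1 0 0 0; 1 0.44 0.473 0.1 0 0 0; 1 0.44 0.473 0.273 0 0 0; 1 0.44 0.473 0.273 0 0 0; 1 0.44 0.473 0.273 0 0 0; 1 0.44 0.473 0.273 0 0 0")

```text
clock: 6.47
eef_pos: [478.4, 41.4, 30.9]
eef_rot: [-0.074, 0.997, -0.0, 0.0]
contact_force: [-0.0, 0.6, 0.1]
opening: 0.2
gripper_force: 0.0
```

```bash
cat > look.py <<'E'
from bench import *
import sys
from h import *
o=np.array([525.7,-30.9]);nn=np.array([np.cos(.15),np.sin(.15)]);d=np.array([-nn[1],nn[0]])
s=read_state();p=s["eef_pos"][:2]-o;print("tcp rack",p@nn,p@d,s["eef_pos"][2],s["contact_force"].round(1))
for n in("side","top"):
    c=camera(n);P=pts(c);xy=P[...,:2]-o;rx=xy@nn;ry=xy@d;z=P[...,2]
    hsv=cv2.cvtColor(c["color"],cv2.COLOR_RGB2HSV)
    b=((rx<30)&(rx>-70)&(abs(ry-25)<26)&(hsv[...,2]<200)&(hsv[...,2]>70)&(z>33)&(z<44)).astype(np.uint8)
    cs,_=cv2.findContours(b,cv2.RETR_EXTERNAL,cv2.CHAIN_APPROX_NONE)
    if not cs: continue
    k=max(cs,key=cv2.contourArea)
    if len(k)<6: continue
    (u,v),(w,h),_=cv2.fitEllipse(k);p=plane(c,(u,v),38)[:2]-o;print(n,"scrub",u,v,w,h,p@nn,p@d)
    if n=="side" and len(sys.argv)>1:
        cv2.imwrite(sys.argv[1],cv2.resize(c["color"][150:270,200:300],(500,600),interpolation=2)[:,:,::-1])
E
python3 look.py pics/c4.png
```

```text
tcp rack -35.98154898611054 78.57911355605351 30.93158611794181 [-0.   0.6  0.1]
side scrub 237.34059143066406 211.67007446289062 11.705259323120117 14.002415657043457 -34.81162263478082 26.00121987713884
top scrub 258.8959045410156 188.08348083496094 0.38503289222717285 10.863724708557129 29.255647650306056 45.77149257932345
```

View pics/c4.png

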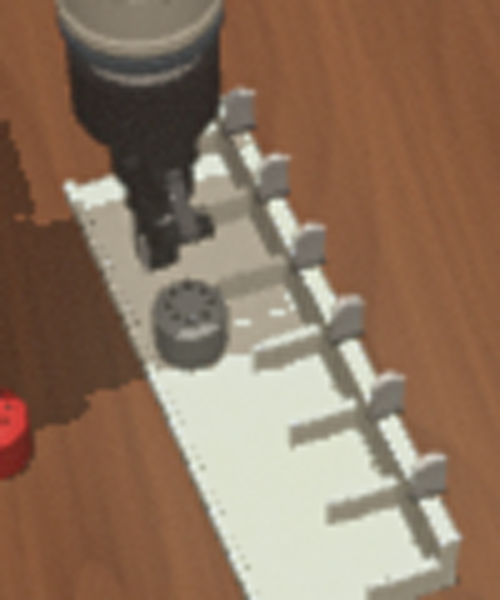

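All six tabs are upright again, and the finger stands in the tray behind the scrubber, which hasn't moved, at (190,320). Next is a small nudge along the tray.

Request:
drive_tool(targets="1 0 -0.03 0 0 0 0; 1 0 -0.06 0 0 0 0; 1 0 -0.08 0 0 0 0; 1 0 -0.1 0 0 0 0; 1 0 -0.11 0 0 0 0; 1 0 -0.117 0 0 0 0; 1 0 -0.123 0 0 0 0; 1 0 -0.123 0 0 0 0; 1 0 -0.123 0 0 0 0")

```text
clock: 7.32
eef_pos: [480.0, 23.4, 30.3]
eef_rot: [-0.074, 0.997, -0.0, -0.0]
contact_force: [-0.0, 0.7, 0.3]
opening: 0.2
gripper_force: 0.0
```

```bash
python3 look.py
```

```text
tcp rack -37.09444240838214 60.48887839032413 30.288055426189317 [-0.   0.7  0.3]
side scrub 237.84585571289062 212.51885986328125 11.960100173950195 14.247366905212402 -34.55515586608445 22.902940961886614
```

Request:
drive_tool(targets="1 0 0.05 0 0 0 0; 1 0 0.1 0 0 0 0; 1 0 0.1 -0.18 0 0 0; 1 0 0.1 -0.37 0 0 0; 1 0 0.1 -0.37 0 0 0; 1 0.2 -0.06 -0.37 0 0 0; 1 0.387 -0.23 -0.37 0 0 0; 1 0.387 -0.23 -0.37 0 0 0; 1 0.387 -0.23 -0.2 0 0 0; 1 0.387 -0.23 -0.02 0 0 0; 1 0.387 -0.23 -0.02 0 0 0; 1 0.387 -0.23 -0.02 0 0 0; 1 0.387 -0.23 -0.02 0 0 0")

```text
clock: 8.5
eef_pos: [427.8, -19.0, 33.8]
eef_rot: [-0.075, 0.997, 0.0, -0.0]
contact_force: [-0.1, -0.2, 0.5]
opening: -0.4
gripper_force: 0.0
```

```bash
python3 look.py
```

```text
tcp rack -95.01055902646493 26.397431943359347 33.793033088711404 [-0.1 -0.2  0.5]
side scrub 237.61703491210938 212.2750244140625 11.500889778137207 14.163758277893066 -34.831859884672866 23.8738019946387
top scrub 272.2965087890625 215.9661102294922 14.104227066040039 18.40764045715332 -33.17453154657789 26.89443344330193
```

Request:
drive_tool(targets="1 -0.06 -0.004 0 0 0 0; 1 -0.12 -0.004 0 0 0 0; 1 -0.16 -0.005 0 0 0 0; 1 -0.19 -0.005 0 0 0 0; 1 -0.22 -0.005 0 0 0 0; 1 -0.25 -0.005 0 0 0 0; 1 -0.28 -0.005 0 0 0 0; 1 -0.31 -0.005 0 0 0 0; 1 -0.34 -0.005 0 0 0 0; 1 -0.37 -0.005 0 0 0 0; 1 -0.39 -0.005 0 0 0 0; 1 -0.41 -0.005 0 0 0 0; 1 -0.425 -0.005 0 0 0 0; 1 -0.435 -0.005 0 0 0 0; 1 -0.435 -0.005 0 0 0 0; 1 -0.435 -0.005 0 0 0 0")

```text
clock: 9.93
eef_pos: [492.5, -10.4, 33.4]
eef_rot: [-0.074, 0.997, -0.0, 0.0]
contact_force: [0.4, -0.0, -0.6]
opening: -0.1
gripper_force: 0.0
```

```bash
python3 look.py pics/c5.png
```

```text
tcp rack -29.78428558454176 25.22461819025234 33.37842523958069 [ 0.4 -0.  -0.6]
side scrub 253.4233856201172 208.4388427734375 11.362403869628906 17.06637191772461 8.201255753920364 20.17457698958621
```

View pics/c5.png

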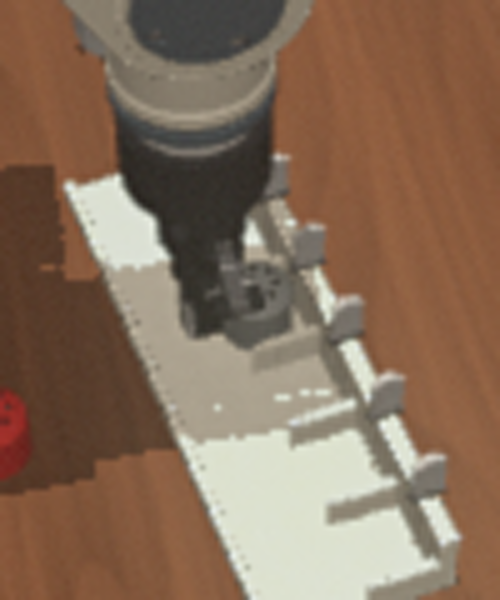

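Request:
drive_tool(targets="1 -0.007 0 0 0 0 0; 1 -0.013 0 0 0 0 0; 1 -0.02 0 0 0 0 0; 1 -0.02 0 0 0 0 0")

```text
clock: 10.37
eef_pos: [495.6, -10.0, 33.4]
eef_rot: [-0.074, 0.997, -0.0, 0.0]
contact_force: [0.7, -0.4, -1.0]
opening: 0.3
gripper_force: 0.1
```

Request:
drive_tool(targets="1 -0.007 0 0 0 0 0; 1 -0.013 0 0 0 0 0; 1 -0.013 0 0 0 0 0")

```text
clock: 10.62
eef_pos: [496.7, -9.7, 33.3]
eef_rot: [-0.074, 0.997, 0.0, -0.001]
contact_force: [-3.1, -2.6, 1.5]
opening: 0.0
gripper_force: 1.5
```

Request:
drive_tool(targets="1 -0.007 0 0 0 0 0; 1 -0.012 0 0 0 0 0; 1 -0.012 0 0 0 0 0")

```text
clock: 10.87
eef_pos: [496.7, -9.6, 33.0]
eef_rot: [-0.074, 0.997, 0.0, -0.002]
contact_force: [-7.4, -2.9, 5.7]
opening: -0.3
gripper_force: 3.8
```

Request:
drive_tool(targets="1 0.02 0 0 0 0 0; 1 0.1 0 0 0 0 0; 1 0.25 0 0 0 0 0; 1 0.3 0 -0.2 0 0 0; 1 0.4 0 -0.45 0 0 0; 1 0.6 0 -0.7 0 0 0; 1 0.8 0 -0.9 0 0 0; 1 1 0 -1 0 0 0; 1 1 0 -1 0 0 0; 1 1 0 -1 0 0 0; 1 1 0 -1 0 0 0")

```text
clock: 11.78
eef_pos: [352.0, -31.8, 183.9]
eef_rot: [-0.074, 0.997, -0.0, 0.002]
contact_force: [0.0, -0.9, 0.2]
opening: 0.1
gripper_force: 0.0
```

```bash
python3 look.py pics/c6.png; python3 - <<'E'
from bench import *
import cv2
cv2.imwrite("pics/t6.png",cv2.resize(camera("top")["color"][120:280,100:460],(792,352),interpolation=2)[:,:,::-1])
E
```

```text
tcp rack -171.89637806650887 25.081881365099406 183.88572641368987 [ 0.  -0.9  0.2]
side scrub 253.4497528076172 207.25222778320312 12.704150199890137 17.20792579650879 9.722002880324984 23.811379732923175
top scrub 268.659423828125 198.41799926757812 17.300960540771484 17.814733505249023 4.531367310257544 28.758378730613597
```

View pics/c6.png

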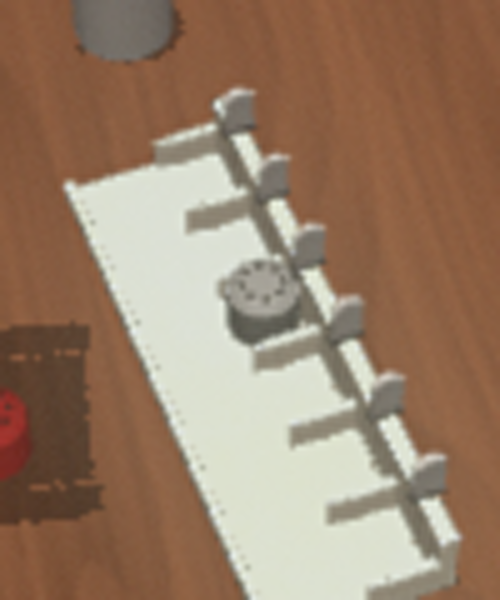

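View pics/t6.png

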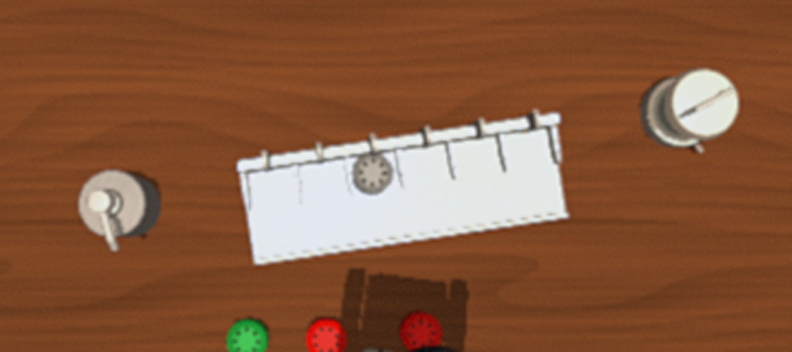

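The scrubber is home in the third gap: rack x ≈ 4.5 mm by the top view, against 4 mm nominal, and it stands upright. The pump and lantern haven't moved, and all the tabs are upright.

```bash
python3 -c "
from bench import *
print(job_done())"
```

```text
the job is handed in; nothing more can be done
None
```

Job handed in at about 12 s of the 64 s: I flicked the first three tabs from the pump end, then pushed the grey scrubber home against the rail in the third gap, with the pump, the lantern and the other tabs left alone.

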